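# Sweep a dropped transformer washer out from under the instrument riser

### The job

The big steel washer has slid under the low slatted riser shelf: take the lipped retriever bar by its black handle, reach in under the shelf, get the lip behind the washer and drag it out so that it lies flat on the bench just in front of the shelf, wholly clear of it. Then leave the bar lying flat on the bench, as it lay before and also wholly out from under the shelf. Do not touch the washer with the gripper, and leave the finned heat sink and the other loose things where they are.

Things in the scene. Friction and masses are not known exactly. Their poses are not given: they have to be found in the camera images.
- shelf: Fixed low slatted riser shelf, 380 mm wide (x -190 to 190), 200 mm deep (y 0 to 200), free height below 60 mm, top at 72 mm. Origin: on the bench, middle of the open front edge; x along that edge, y in under the shelf (world +y within 0.15 rad), z up. Slats 10 mm wide, 46 mm apart centre to centre, along y: one sees between them. 14 mm square legs at the front corners only; ends open.
- shelf_back (a point): On the bench, middle of the panel that closes the back of the shelf (shelf x 0, y 200). Behind it (y 200 to 490) is a solid plinth 68 mm high, as wide as the shelf, with a bench meter on it, top at 168 mm.
- bar: Loose hoe-shaped retriever, 310 mm long, 0.17 kg, lying on the bench to the right of the shelf, lip more or less towards it. Origin: on the underside, below the handle; x along the bar to the lip, z up. Black handle block: x -55 to 35, 22 mm wide, 42 high. Flat aluminium shaft 26 mm wide, 5 thick, its underside 20 mm above the bench, so it passes over the washer. Centre of mass near x 45.
- bar_grip (a point): Point to grip the bar: inside the handle block, 24 mm above the bar's underside, straight above the bar's origin; close the fingers along the bar's y (22 mm wide).
- bar_lip (a point): Middle of the lower edge of the down-turned lip at the bar's far end, on its face towards the handle (bar x 250, z 0). The lip is 60 mm wide (along bar y), 5 mm thick (x 250 to 255) and reaches from the bench (z 0) to z 25.
- washer: Loose flat steel washer: disc 70 mm across, 8 mm thick, hole 20 mm, about 0.09 kg. Origin: centre of its underside, z its axis. Starts flat on the bench under the slats, centre 70 to 115 mm in from the front edge, about 95 mm to one side of the shelf's middle (either side).
- heatsink: Loose finned aluminium heat sink, 50 mm (x) by 75 mm (y) by 30 mm high, fins up; origin at the centre of its underside. It lies under the other half of the shelf, with a free lane some 100 mm wide between it and the washer. To be left in place.
- capacitor: Loose bystander: upright blue can, 50 mm across, 88 mm high; origin at the centre of its foot.
- screwdriver: Loose bystander: screwdriver 200 mm long lying on the bench along its own x axis; origin at its middle, on the bench.
- spool: Loose bystander: grey spool standing on its flange, 62 mm across, 55 mm high; origin at the centre of its foot.

How it is judged:
By the outcome, as a careful person would: the job done as asked, in the order asked, and still so for the second after the job is handed in, with the robot touching nothing.
It also fails if it takes over 45 s, if anything falls off the work surface, if the arm or the gripper's body presses on something with over 40 N, if the wrist force passes 120 N, or if a joint passes its speed limit or range.

### The arm

A 6-joint arm with a two-finger parallel gripper is mounted at the origin on the work surface. World frame = base frame: x ahead of the robot, y to its left, z up, the work surface at z = 0. Lengths are in m, angles in rad, forces in N, time in s.
With the tool pointing down it reaches from about 0.275 to 1 m from the base axis. Payload 8.4 kg.
Tool frame: the origin (TCP) lies midway between the tips of the shut fingers; the grasp point (between the pads) lies 19 mm behind it; z points along the fingers, y is the line along which they close (so a half turn about z gives the same grasp; the last joint's range is limited). The gripper opens to 85 mm and grips with 20 to 120 N. Pads are 22 mm wide; open, the fingers measure 114 mm over their backs; the gripper's body (76 mm by 85 mm) begins 54 mm behind the grasp point. The pads swing forward as they close: fully open they stand 13 mm farther back than shut.
Start: joints at [-0.002, 0.353, 1.633, -0, 1.155, -0.002], TCP at [0.625, -0, 0.231] pointing down, gripper open.
Joint ranges: [-2.63, 2.63], [-0.92, 2.1], [0.06, 2.66], [-1.3, 4.44], [0, 2.69], [-3.02, 3.02]. Speed limits (rad/s): [2.22, 2.22, 2.79, 3.14, 3.14, 3.14].

### API

Orientations are given as a unit quaternion [x, y, z, w].
In Python, from workcell import bot, claw, kinematics, optics, ticket, spotter gives the robot as it stands. Calls block until the motion is done:
- bot.reach(position, orientation): joint-space move of the TCP to a pose.
- bot.servo_line(position, ori=None, velocity=0.15): straight line of the TCP; ori=None keeps the orientation; velocity is the mean speed in m/s.
- bot.goto_joints(angles): joint-space move.
- claw.move_gripper(opening, strength=None): finger opening in m; strength is the grip in N (None keeps the last); returns when the fingers have stopped.
- bot.dwell(seconds).
- kinematics.solve_ik(position, orientation): joint angles nearest the present ones, or None.
- optics.read_camera(name): name is "scene" or "side" or "wrist"; returns a dict with "frame" (480x640x3 uint8, red, green, blue), "intrinsics" (3x3 intrinsics, pixels), "dist" ([k1, k2, p1, p2, k3] as OpenCV has them; the pictures are not rectified), "view" (4x4, takes a point from world to camera coordinates). Camera axes: x right, y down, z forward; pixel columns grow to the right and rows downward; lengths in m; the calibration is good to about 2 mm. A picture is of the moment at which its call begins. There is no depth.
A pose or a line that the arm cannot do raises bot.IKError and nothing moves.
- ticket.hand_in(): hands the job in; it is judged then, once.
Trained networks look in a picture, given as the dict that the camera call returned (one of the last four; its "shot" number tells which), for a name from the list of things; names that differ only in an ending like _2 or _b are one class to them, and where a whole thing is asked for, a point or a joint stands for the part that bears it (a point fixed in the world has none). Each returns a list of dicts, best first, with "score" (0 to 1); they miss things now and then, are a little off and sometimes report something else, mostly with a low value. They report only what shows in the picture. A call takes as long as a camera call.
- spotter.silhouettes(picture, thing): "mask" (480x640 bool, what is visible of it) and "uv" ([column, row] in pixels, amid what is visible of it).
Readings, each from a call of its own:
- bot.read_time_s(): time.
- bot.read_joint_pos(): joint angles.
- bot.read_joint_vel(): joint speeds.
- bot.read_joint_efforts(): joint torques, N m.
- bot.read_position(): TCP position.
- bot.read_orientation(): TCP orientation.
- bot.read_wrist_force(): force on the tool from outside, world axes, zero at the start.
- bot.read_ft_torque(): the same for the moment, N m.
- bot.read_gripper_width(): finger opening in m.
- bot.read_grip_force(): force on a finger pad.
Only numpy, scipy, OpenCV 4.12 (cv2) and the standard library are available. Lean on these libraries where they do the work, as an engineer would, in place of code of your own. Each camera call takes 0.05 s, during which the arm holds its last target. There are 200 camera calls.

## Working session

There is one attempt and no reset: what is moved stays moved. The work goes in short steps, each a Python script; the robot and the scene stay as the last script left them, time stands still between calls to the robot, and variables do not carry over. Pictures are saved under pics/ and viewed, at most 10 in all, crops included, and the job is handed in when it is done.

```bash
mkdir -p pics; ls
cat > h.py <<'E'
import numpy as np, cv2
from workcell import bot, claw, kinematics, optics, ticket, spotter
from scipy.spatial.transform import Rotation as R
def ray(p,uv):
    K=np.array(p["intrinsics"]);d=np.array(p["dist"]);V=np.array(p["view"])
    q=cv2.undistortPoints(np.array(uv,float).reshape(-1,1,2),K,d).reshape(-1,2)
    D=np.c_[q,np.ones(len(q))]@V[:3,:3]
    return -V[:3,:3].T@V[:3,3], D
def onz(p,uv,z):
    c,D=ray(p,uv); return c+D*((z-c[2])/D[:,2])[:,None]
def proj(p,X):
    V=np.array(p["view"]);return cv2.projectPoints(np.array(X,float).reshape(-1,3),cv2.Rodrigues(V[:3,:3])[0],V[:3,3],np.array(p["intrinsics"]),np.array(p["dist"]))[0].reshape(-1,2)
def save(p,n): cv2.imwrite("pics/"+n+".png",p["frame"][:,:,::-1])
E
python3 - <<'E'
from h import *
np.set_printoptions(precision=3,suppress=True)
for c in ["scene","side"]:
    p=optics.read_camera(c);save(p,c+"0")
    print(c,-np.array(p["view"])[:3,:3].T@np.array(p["view"])[:3,3])
    for t in ["shelf","bar","bar_grip","bar_lip","washer","heatsink","capacitor","screwdriver","spool"]:
        for r in spotter.silhouettes(p,t)[:2]:
            m=r["mask"];ys,xs=np.nonzero(m)
            print(t,round(r["score"],2),r["uv"],m.sum(),xs.min(),xs.max(),ys.min(),ys.max(),onz(p,[r["uv"]],0.01)[0])
E
```

```text
pics
workcell.py
scene [ 0.997 -0.579  0.634]
shelf 0.86 [404.9, 139.2] 11836 279 481 71 226 [0.505 0.556 0.01 ]
bar 0.66 [236.0, 295.6] 2323 188 329 242 335 [ 0.521 -0.205  0.01 ]
bar_grip 0.79 [237.3, 297.9] 2346 188 328 242 335 [ 0.527 -0.208  0.01 ]
bar_lip 0.6 [235.7, 298.9] 2274 187 329 243 335 [ 0.527 -0.212  0.01 ]
washer 0.58 [382.4, 202.4] 123 374 395 196 205 [0.608 0.226 0.01 ]
heatsink 0.62 [327.8, 169.7] 214 315 344 162 184 [0.409 0.281 0.01 ]
capacitor 0.59 [168.3, 415.5] 2034 141 189 385 445 [ 0.606 -0.45   0.01 ]
screwdriver 0.95 [93.8, 344.9] 931 61 159 331 362 [ 0.391 -0.437  0.01 ]
screwdriver 0.67 [238.7, 296.1] 2420 188 330 242 335 [ 0.527 -0.203  0.01 ]
spool 0.87 [434.6, 253.0] 975 416 449 235 273 [0.791 0.123 0.01 ]
side [0.464 0.802 0.992]
shelf 0.79 [317.4, 416.8] 27561 202 425 286 479 [0.522 0.426 0.01 ]
bar 0.93 [341.4, 213.6] 935 313 368 167 251 [ 0.557 -0.142  0.01 ]
bar 0.68 [235.4, 261.4] 773 219 247 248 280 [0.797 0.074 0.01 ]
bar_grip 0.94 [339.0, 212.4] 1015 313 368 166 252 [ 0.564 -0.145  0.01 ]
bar_grip 0.64 [336.2, 129.9] 392 328 344 117 145 [ 0.629 -0.516  0.01 ]
bar_lip 0.7 [338.5, 213.4] 986 313 367 167 252 [ 0.565 -0.141  0.01 ]
bar_lip 0.66 [316.1, 416.5] 26492 203 423 286 479 [0.525 0.426 0.01 ]
washer 0.6 [298.9, 338.0] 457 280 307 325 353 [0.595 0.259 0.01 ]
heatsink 0.79 [379.8, 353.8] 612 363 389 335 373 [0.412 0.265 0.01 ]
capacitor 0.95 [337.2, 129.3] 481 327 344 116 145 [ 0.626 -0.52   0.01 ]
screwdriver 0.69 [406.0, 155.1] 313 367 428 147 157 [ 0.396 -0.429  0.01 ]
spool 0.59 [234.5, 263.4] 687 220 247 248 279 [0.797 0.081 0.01 ]
```

View pics/scene0.png

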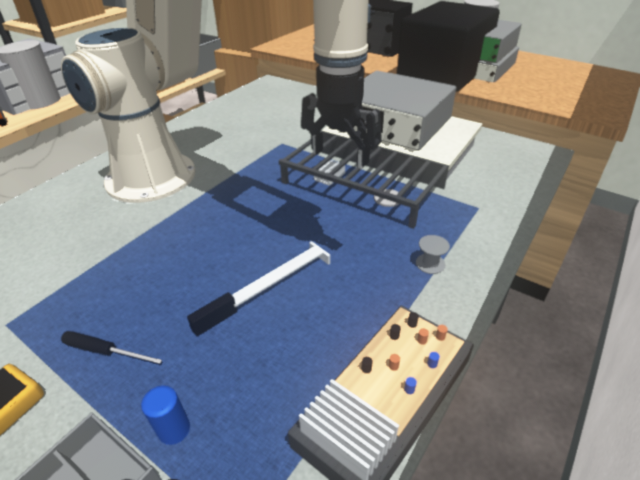

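View pics/side0.png

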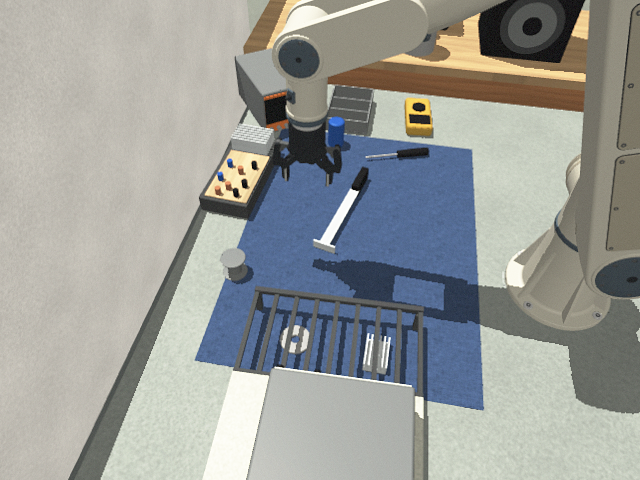

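Scene: the bar runs from (205,318) to its lip at (322,252). The washer is under the slats at (385,199), the heat sink at (328,170) and the spool at (434,253). The side view agrees: washer at (297,338), heat sink at (377,353), lip at (325,245). I'll add wrist views next.

Run:
```python
from h import *
np.set_printoptions(precision=3,suppress=True)
q=bot.read_orientation();print(q)
def look(n):
    p=optics.read_camera("wrist");save(p,n);V=np.array(p["view"])
    print(n,bot.read_time_s(),-V[:3,:3].T@V[:3,3],V[2,:3],"corners",onz(p,[[0,0],[639,0],[639,479],[0,479]],0)[:,:2].ravel())
    for t in ["bar","washer","heatsink","shelf"]:
        for r in spotter.silhouettes(p,t)[:1]:
            m=r["mask"];ys,xs=np.nonzero(m)
            np.save(f"pics/{n}_{t}.npy",m)
            print(t,round(r["score"],2),r["uv"],m.sum(),xs.min(),xs.max(),ys.min(),ys.max(),onz(p,[r["uv"]],0.01)[0])
look("w0")
bot.reach([0.58,-0.02,0.45],q); look("w1")
bot.reach([0.58,0.10,0.40],q); look("w2")
a=[cv2.imread(f"pics/w{i}.png") for i in (1,2)]
cv2.imwrite("pics/w12.png",np.vstack([cv2.resize(x[:,:],(400,300)) for x in a]))
```

```text
[0.707 0.707 0.    0.   ]
w0 1.05 [0.626 0.082 0.375] [ 0.    -0.315 -0.949] corners [ 0.338  0.187  0.917  0.187  1.083 -0.402  0.171 -0.4  ]
bar 0.9 [252.6, 313.0] 7014 216 309 202 459 [ 0.557 -0.119  0.01 ]
w1 2.2 [0.581 0.062 0.591] [-0.001 -0.315 -0.949] corners [ 0.123  0.229  1.038  0.228  1.299 -0.701 -0.14  -0.702]
bar 0.6 [300.5, 246.1] 3422 273 344 157 350 [ 0.551 -0.141  0.01 ]
shelf 0.74 [253.3, 10.2] 4523 116 430 0 30 [0.493 0.193 0.01 ]
w2 3.0333 [0.581 0.183 0.543] [ 0.    -0.316 -0.949] corners [ 0.162  0.334  1.001  0.335  1.243 -0.518 -0.079 -0.519]
bar 0.82 [299.9, 327.9] 3552 272 344 244 431 [ 0.552 -0.137  0.01 ]
washer 0.62 [330.7, 42.3] 1942 311 365 15 74 [0.595 0.264 0.01 ]
heatsink 0.92 [194.7, 38.6] 2293 166 214 2 70 [0.426 0.27  0.01 ]
shelf 0.84 [261.9, 71.6] 14796 92 436 0 125 [0.509 0.23  0.01 ]
```

View pics/w1.png

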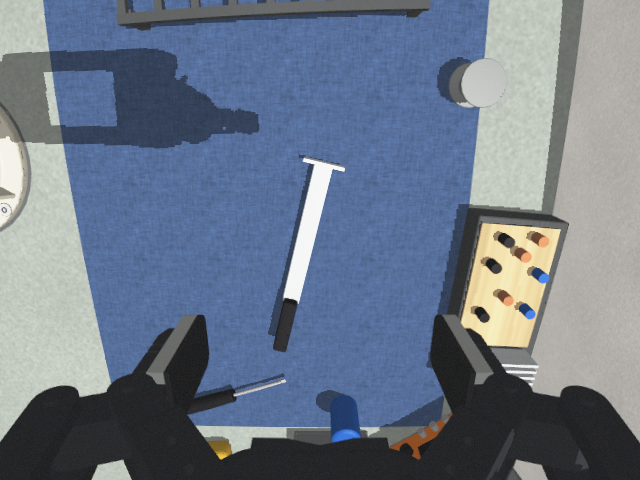

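View pics/w2.png

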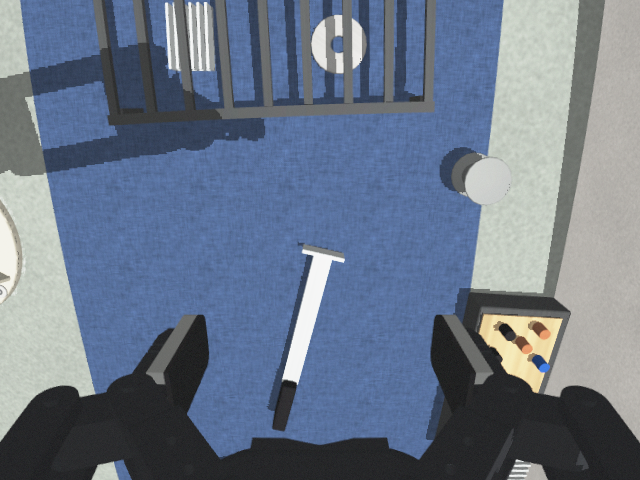

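w1 and w2 show the bar with its lip at about (323,253) and handle end at about (280,428) in w2. The washer is at (338,44), and the shelf's front top edge runs from (112,123) to (433,110) in w2. The heat sink is at (190,37). Next I'll fit poses across the views.

```bash
cat > fit.py <<'E'
from h import *
from scipy.optimize import minimize
def box(x0,x1,y,z0,z1): return np.array([[a,b,c] for a in(x0,x1) for b in(-y,y) for c in(z0,z1)])
BAR=[box(-.055,.035,.011,0,.042),box(.035,.25,.013,.02,.025),box(.25,.255,.03,0,.025)]
def fitbar(views,x0,freez=False):
    def cost(v):
        c,s=np.cos(v[2]),np.sin(v[2]);z=v[3] if freez else 0;k=0
        for p,m in views:
            im=np.zeros((480,640),np.uint8)
            for B in BAR:
                X=np.c_[B[:,0]*c-B[:,1]*s+v[0],B[:,0]*s+B[:,1]*c+v[1],B[:,2]+z]
                h=cv2.convexHull((proj(p,X)*16).astype(np.int32)); cv2.fillConvexPoly(im,h,1,shift=4)
            im=im>0;k+=1-(im&m).sum()/(im|m).sum()
        return k/len(views)
    n=4 if freez else 3
    x0=list(x0)[:3]+[0]*(n-3)
    for st in (.015,.005):
        S=np.vstack([x0]+[np.array(x0)+np.eye(n)[i]*(st*(4 if i==2 else 1)) for i in range(n)])
        r=minimize(cost,x0,method="Nelder-Mead",options=dict(initial_simplex=S,xatol=1e-4,fatol=1e-4));x0=r.x
    return r.x,r.fun
E
python3 - <<'E'
from fit import *
np.set_printoptions(precision=4,suppress=True)
sc,si,w=[optics.read_camera(c) for c in("scene","side","wrist")]
vs=[]
for p in(sc,si,w):
    r=spotter.silhouettes(p,"bar")
    if r: vs.append((p,r[0]["mask"])); print(r[0]["score"],r[0]["uv"],r[0]["mask"].sum())
for f in (False,True): print("all",fitbar(vs,[.53,-.22,1.35],f))
for v in vs: print("one",fitbar([v],[.53,-.22,1.35]))
E_=onz(w,[[112,123],[433,110]],.072);print("front w2",E_)
print("front side",onz(si,[[258,289],[424,310]],.072), "scene",onz(sc,[[282,172],[414,212]],.072))
for p,t,uv in((w,"w",[338,44]),(si,"side",[296,339]),(sc,"scene",[385,199])): print("washer",t,onz(p,[uv],.008)[0])
# triangulate washer w+side
def tri(a,ua,b,ub):
    c1,d1=ray(a,[ua]);c2,d2=ray(b,[ub]);A=np.c_[d1[0],-d2[0]];s=np.linalg.lstsq(A,c2-c1,rcond=None)[0]
    return c1+d1[0]*s[0],c2+d2[0]*s[1]
print("tri",tri(w,[338,44],si,[296,339]))
for p in(w,si,sc):
    for t in("heatsink","spool","screwdriver","washer"):
        for r in spotter.silhouettes(p,t)[:1]: print(t,r["score"],onz(p,[r["uv"]],.03 if t!="washer" else .008)[0])
cv2.imwrite("pics/crop.png",np.hstack([cv2.resize(si["frame"][270:400,190:440,::-1],None,fx=3,fy=3)]))
E
```

```text
0.91 [237.1, 296.9] 2303
0.89 [343.3, 211.4] 990
0.9 [300.7, 330.8] 3404
all (array([ 0.5271, -0.2594,  1.3337]), np.float64(0.11795779595233173))
all (array([ 0.527 , -0.2589,  1.3309,  0.0011]), np.float64(0.1134564332690177))
one (array([ 0.5276, -0.2571,  1.3414]), np.float64(0.12916666666666665))
one (array([ 0.5356, -0.2181,  1.3412]), np.float64(0.41436865021770686))
one (array([ 0.5268, -0.2586,  1.3294]), np.float64(0.07291097760786458))
front w2 [[0.3383 0.1706 0.072 ]
 [0.7131 0.1821 0.072 ]]
front side [[0.7027 0.1875 0.072 ]
 [0.3296 0.1754 0.072 ]] scene [[0.3785 0.1255 0.072 ]
 [0.7203 0.1516 0.072 ]]
washer w [0.6059 0.2614 0.008 ]
washer side [0.6008 0.2614 0.008 ]
washer scene [0.6049 0.2449 0.008 ]
tri (array([0.6059, 0.2615, 0.0073]), array([0.6009, 0.2609, 0.007 ]))
heatsink 0.93 [0.4316 0.2656 0.03  ]
spool 0.83 [0.7946 0.0973 0.03  ]
washer 0.74 [0.5924 0.2646 0.008 ]
heatsink 0.6 [0.4144 0.2785 0.03  ]
spool 0.93 [0.791  0.0903 0.03  ]
screwdriver 0.54 [ 0.3959 -0.4017  0.03  ]
washer 0.69 [0.5924 0.2688 0.008 ]
heatsink 0.67 [0.427 0.248 0.03 ]
spool 0.59 [0.8009 0.0916 0.03  ]
screwdriver 0.69 [ 0.4132 -0.44    0.03  ]
washer 0.7 [0.6038 0.2328 0.008 ]
```

View pics/crop.png

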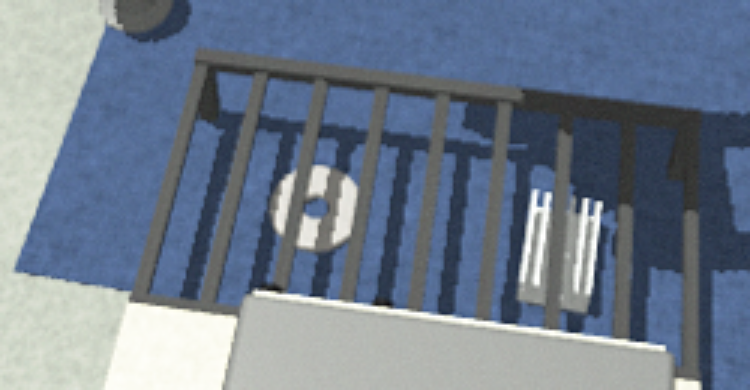

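The views agree to within a few mm: bar at (0.527,-0.259) with yaw 1.333, washer at (0.603,0.261), shelf front middle at (0.521,0.179) with yaw 0.031. The crop confirms the washer centre at side (296,339). Now I'll grasp the bar.

```bash
cat >> h.py <<'E'
Q0=R.from_quat([.70710678,.70710678,0,0])
def ori(yaw): return (R.from_euler("z",yaw-np.pi/2)*Q0).as_quat()
SO=np.array([.521,.179]);SY=.031
def sh(x,y): return SO+np.array([x*np.cos(SY)-y*np.sin(SY),x*np.sin(SY)+y*np.cos(SY)])
def stat(s): print(s,round(bot.read_time_s(),2),np.round(bot.read_position(),4),"w",round(bot.read_gripper_width(),4),"grip",round(bot.read_grip_force(),1),"F",np.round(bot.read_wrist_force(),1),"T",np.round(bot.read_ft_torque(),2))
E
python3 - <<'E'
from fit import *
b=[.527,-.259];yaw=1.333
claw.move_gripper(.06)
bot.reach([*b,.12],ori(yaw)); stat("above")
bot.servo_line([*b,.006],velocity=.12); stat("down")
claw.move_gripper(.0,strength=90); stat("grip")
bot.servo_line([*b,.026],velocity=.1); stat("lift")
x=(sh(0,0)-SO,)
wx=.0845
bot.servo_line([*sh(wx,-.30),.026],ori(np.pi/2+SY),velocity=.15); stat("pre")
p=optics.read_camera("wrist");save(p,"pre");s=optics.read_camera("scene");save(s,"pre_s")
print(bot.read_orientation(),ori(np.pi/2+SY))
g=[cv2.resize(cv2.imread("pics/pre.png"),(560,420)),cv2.imread("pics/pre_s.png")[130:340,180:460]]
cv2.imwrite("pics/pre2.png",np.hstack([g[0][:, :380],cv2.resize(g[1],(400,300))[:, :] if 0 else cv2.resize(g[1],(420,420))]))
E
```

```text
above 6.18 [ 0.528  -0.2586  0.1208] w 0.0603 grip 0.0 F [-0.9  0.4 -0.2] T [ 0.01 -0.05  0.01]
down 7.28 [ 0.5275 -0.2593  0.0066] w 0.0602 grip 0.0 F [-0.2  0.7  0.6] T [ 0.03  0.   -0.01]
grip 7.72 [ 0.5274 -0.2592  0.0068] w 0.0213 grip 88.7 F [-1.4 -0.2  6.8] T [0.15 0.21 0.  ]
lift 8.07 [ 0.5275 -0.2592  0.0266] w 0.0209 grip 87.9 F [-0.2 -0.4 -1.8] T [-0.06  0.02 -0.04]
pre 9.32 [ 0.6142 -0.1189  0.0259] w 0.021 grip 87.9 F [-0.3  0.5 -2.1] T [-0.06  0.02  0.01]
[ 6.96495491e-01  7.17561153e-01 -1.21051050e-04 -9.28379077e-05] [0.69606213 0.71798156 0.         0.        ]
```

View pics/pre2.png

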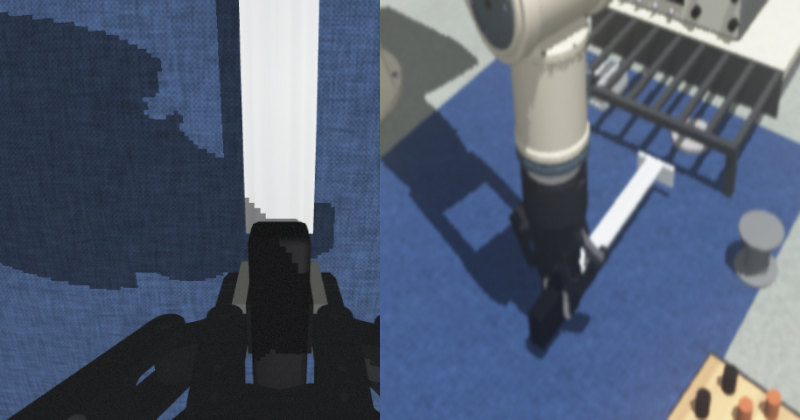

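The bar is held, with its lip just short of the shelf front. I'll check that it's level by overlaying the predicted lip corners.

Run:
```python
from h import *
pos=np.array(bot.read_position());Rm=R.from_quat(bot.read_orientation())*Q0.inv()
yaw=Rm.as_euler("xyz")[2]+np.pi/2;c,s=np.cos(yaw),np.sin(yaw)
z=pos[2]-.006
L=[(.25,.03,.025),(.25,-.03,.025),(.255,-.03,0),(.255,.03,.025),(.04,.013,.025),(.04,-.013,.025),(.25,-.03,0)]
X=[[pos[0]+a*c-b*s,pos[1]+a*s+b*c,z+h] for a,b,h in L]
out=[]
for n in("scene","side"):
    p=optics.read_camera(n);uv=proj(p,X);f=p["frame"][:,:,::-1].copy()
    x0,y0=(uv.mean(0)-[50,60]).astype(int);im=cv2.resize(f[y0:y0+120,x0:x0+100],None,fx=4,fy=4,interpolation=cv2.INTER_NEAREST)
    for q in uv: cv2.circle(im,tuple(((q-[x0,y0]+.5)*4).astype(int)),3,(0,0,255),1)
    out.append(im)
cv2.imwrite("pics/ov.png",np.hstack(out))
```

```text
(no output)
```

View pics/ov.png

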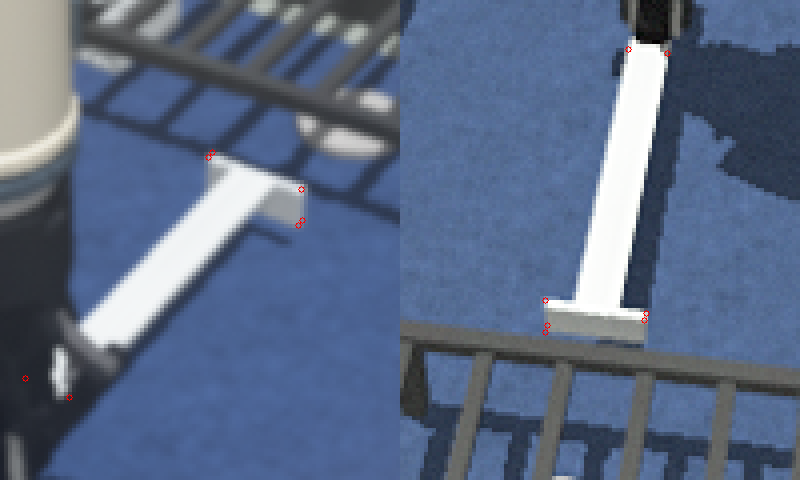

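The prediction matches to about 1–2 px, so I'll reach in, lower and look.

Run:
```python
from h import *
wx=.0825
bot.servo_line([*sh(wx,-.122),.026],velocity=.12); stat("in")
bot.servo_line([*sh(wx,-.122),.0068],velocity=.05); stat("low")
p=optics.read_camera("side");f=p["frame"][270:390,220:400,::-1]
cv2.imwrite("pics/in.png",cv2.resize(f,None,fx=4,fy=4))
```

```text
in 11.16 [0.6073 0.059  0.026 ] w 0.0207 grip 87.9 F [ 0.1 -0.5 -1.5] T [-0.09 -0.04 -0.01]
low 11.69 [0.607  0.0593 0.0068] w 0.0212 grip 89.6 F [-2.9 -1.4  8.9] T [-0.23  0.38  0.02]
```

View pics/in.png

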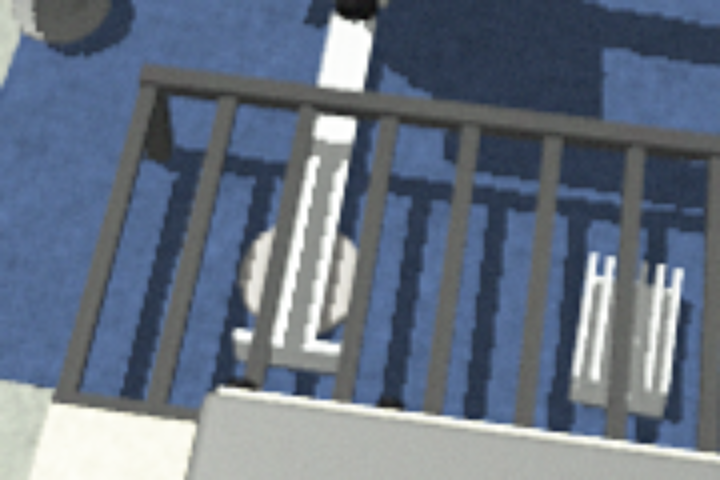

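The lip is centred behind the washer, at crop (290,345) with the washer at (298,278). Time to drag.

Run:
```python
from h import *
wx=.0825
bot.servo_line([*sh(wx,-.15),.0068],velocity=.05); stat("d1")
bot.servo_line([*sh(wx,-.278),.0068],velocity=.06); stat("d2")
p=optics.read_camera("side")
r=spotter.silhouettes(p,"washer")
for k in r[:2]: print(k["score"],k["uv"],k["mask"].sum(),onz(p,[k["uv"]],.008)[0])
print("expect",sh(wx,-.063))
f=p["frame"][210:330,220:400,::-1]
cv2.imwrite("pics/dr.png",cv2.resize(f,None,fx=4,fy=4))
```

```text
d1 12.45 [0.6083 0.0308 0.0068] w 0.0213 grip 88.7 F [ 1.1 -3.8  3.2] T [-0.43 -0.15 -0.08]
d2 14.73 [ 0.612  -0.0963  0.0068] w 0.0211 grip 88.6 F [-0.9  2.8  3.6] T [ 0.43  0.   -0.03]
0.52 [298.6, 286.3] 188 [0.6242082  0.11896234 0.008     ]
expect [0.60541305 0.11858736]
```

View pics/dr.png

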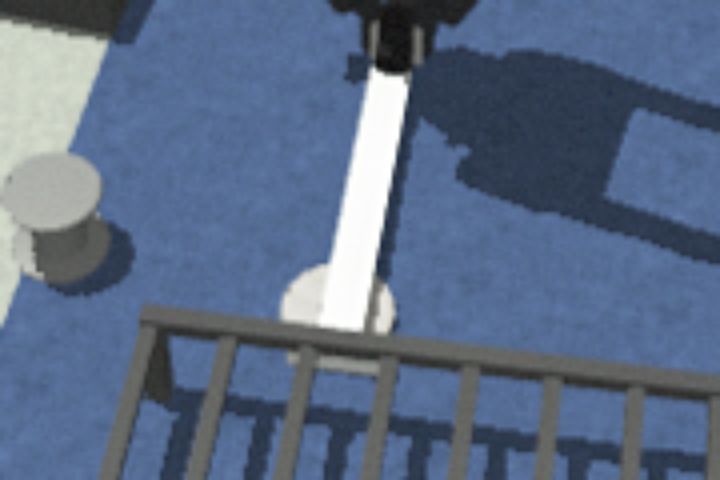

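The washer is in front of the shelf, at crop (338,308), with the lip still behind it. I'll pull it a few mm more, lift the bar over it, lay it back where it was and look.

Run:
```python
from fit import *
np.set_printoptions(precision=4,suppress=True)
wx=.0825
bot.servo_line([*sh(wx,-.284),.0068],velocity=.04)
bot.servo_line([*sh(wx,-.282),.0068],velocity=.04); stat("rel")
bot.servo_line([*sh(wx,-.282),.032],velocity=.08)
b=[.527,-.259]
bot.servo_line([*sh(wx,-.40),.032],velocity=.15)
bot.servo_line([*b,.032],ori(1.333),velocity=.15); stat("over")
bot.servo_line([*b,.0072],velocity=.06); stat("down")
claw.move_gripper(.06); stat("open")
bot.servo_line([*b,.16],velocity=.2)
bot.reach([.58,.02,.42],ori(np.pi/2)); bot.dwell(.3); stat("look")
w=optics.read_camera("wrist");save(w,"fin")
for t in("washer","bar","heatsink","spool"):
    for r in spotter.silhouettes(w,t)[:1]:
        print(t,r["score"],onz(w,[r["uv"]],.008 if t=="washer" else .03)[0])
        if t=="washer": P=onz(w,np.argwhere(r["mask"])[:,::-1],.008)[:,:2];d=(P-SO)@np.array([[np.cos(SY),-np.sin(SY)],[np.sin(SY),np.cos(SY)]]);print("shelf frame",d.min(0),d.max(0))
        if t=="bar": print(fitbar([(w,r["mask"])],[*b,1.333]), fitbar([(w,r["mask"])],[*b,1.333],True))
```

```text
rel 15.38 [ 0.6122 -0.1005  0.0068] w 0.0208 grip 88.4 F [ 0.1 -2.2  1.9] T [-0.32 -0.08 -0.06]
over 17.58 [ 0.528  -0.259   0.0323] w 0.0208 grip 88.0 F [-0.1 -0.5 -1.3] T [-0.1  -0.06  0.02]
down 18.15 [ 0.5269 -0.2585  0.0067] w 0.0209 grip 89.4 F [-1.9  2.   5.8] T [ 0.29  0.18 -0.  ]
open 18.61 [ 0.5269 -0.259   0.007 ] w 0.0598 grip 0.0 F [ 0.1 -0.1 -0. ] T [0.02 0.01 0.01]
look 21.26 [0.58   0.0195 0.4195] w 0.06 grip 0.0 F [-0.2 -0.4 -0.5] T [ 0.04 -0.04 -0.01]
washer 0.8 [0.6223 0.1204 0.008 ]
shelf frame [ 0.0553 -0.1014] [ 0.1236 -0.0342]
bar 0.79 [ 0.5559 -0.131   0.03  ]
(array([ 0.5284, -0.2576,  1.3318]), np.float64(0.06491785903550606)) (array([ 0.5286, -0.26  ,  1.3333, -0.0077]), np.float64(0.052930056710775))
spool 0.72 [0.7955 0.1002 0.03  ]
```

View pics/fin.png

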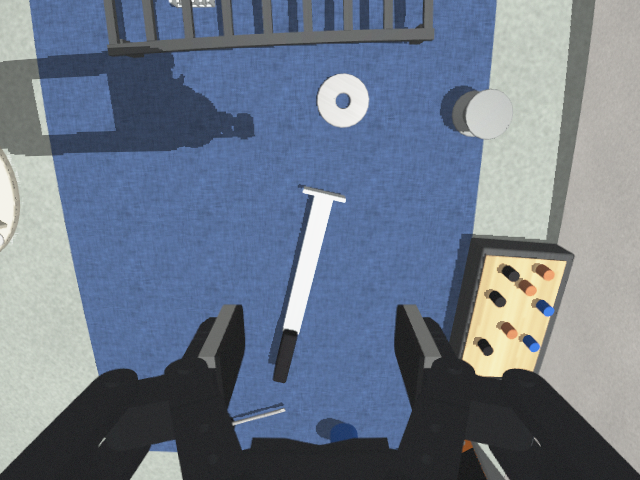

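The washer lies flat in front of the shelf at (343,100), about 34 mm clear of it. The bar lies flat in its original place at (305,285), and nothing else has moved.

```bash
python3 -c "
from h import *
print(ticket.hand_in())"
```

```text
the job is handed in; nothing more can be done
None
```

The washer lies flat on the bench about 34 mm in front of the shelf, the bar is back flat where it started and clear of the shelf, nothing else appeared to move, and the job was handed in at about 21 s of the 45 s limit (no verdict was returned).

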